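Seat the mirror plate on its three-ball kinematic base

TASK

Put the mirror plate back on its three-ball base: pick it up by the plain sides of the mirror block, set it over the balls with the mirror on the side of the base's two-ball pair, press it straight down past both spring catches, and keep hold while they draw it down, slowly and without a snap, until it bears fully home on all three balls; then let go. The height the stage was left at is not known, so go by feel, and never press on the base with more than about 20 N, or the balls will mark the seats. Do not tip the plate over, and leave the jar, the wrench and the lens where they stand.

Things in the scene. Friction and masses are not known exactly. Their poses are not given: they have to be found in the camera images.
- plate: Loose mirror plate, 0.3 to 0.5 kg: aluminium slab 84 (x) x 70 (y) x 10 mm, top 18 mm above the origin, carrying the dark mirror block and standing on three vee blocks. Origin: on the plate's axis at the underside of the vee blocks; z up, x from the mirror to the knobs.
- grip (a point): Middle of the mirror block, 58 mm above the plate's origin. The block is 24 (x) x 32 (y) mm, stands on the slab and has its flat top 80 mm above the origin; the plain +y and -y sides, 32 mm apart, are for gripping. A 30 mm mirror ring stands 6 mm out of its -x face, three knobs 14 mm out of its +x face.
- mirror (a point): Centre of the mirror's face, at (-18, 0, 62) mm in the plate's frame.
- nose (a point): Edge of the plate's +y side at (0, 40, 13) mm in the plate's frame. The +y and -y sides of the slab are vee noses with 45 degree faces above and below this edge.
- vee (a point): Mouth of the single vee groove, at (30, 0, 0) mm in the plate's frame; the other two are at (-20, 24) and (-20, -24). Each is a radial open 90 degree groove, 16 mm wide, 8 mm deep.
- base: Fixed dark foot of the vertical stage, 100 x 100 mm, 50 mm tall; origin at the centre of its underside, z up. On four rods above it rides the aluminium ball head (84 x 84 x 10 mm), left locked at an unknown height: its top is 62 to 94 mm above this origin. The pose is that of the foot and does not tell the head's height.
- seat_low (a point): On the base's axis 71 mm above its origin (fixed to the foot): where the plate's origin lies when home if the head is at its lowest. The true seat is 0 to 32 mm higher (9 mm above the head's top), with the plate turned as the base. The head's 16 mm steel balls are at (30, 0), (-20, 24), (-20, -24) mm, centres 5.7 mm above its top.
- catch_left (a joint): Retraction (m) of the spring catch on the head at the base's +y side, a 7 mm roller along x at y = 40 mm, 26 mm above the head's top, in a bracket reaching to y = 63 mm, 30.5 mm above the head's top. 0: roller fully in (no plate, or one just lying on it); about 0.004 as the nose passes; about 0.001 with the plate home. Spring 4 N at 0, 0.7 N/mm.
- catch_right (a joint): The same at the base's -y side (y = -40 mm). Going down, the noses meet both rollers about 10 mm above the seat; a push of 12 to 20 N in all takes them past within some 5 mm, then the springs draw the plate the last 4 to 5 mm onto the balls.
- jar: Bystander: steel grinding jar with lid, 56 mm diameter, 58 mm tall, loose; origin under its centre.
- wrench: Bystander: open-ended steel wrench lying flat, 160 mm long, loose; origin under its middle.
- lens: Bystander: lens in a 38 mm black ring on a post with a 42 mm round foot, 97 mm tall, loose; origin under its foot.
Not all that is in view belongs to the job. What is shaped like the plate but brown or yellow is not meant.

How it is judged:
By the outcome, as a careful person would: the job done as asked, in the order asked, and still so for the second after the job is handed in, with the robot touching nothing.
It also fails if it takes over 54 s, if anything falls off the work surface, if the arm or the gripper's body presses on something with over 40 N, if the wrist force passes 120 N, or if a joint passes its speed limit or range.

ROBOT

A 6-joint arm with a two-finger parallel gripper is mounted at the origin on the work surface. World frame = base frame: x ahead of the robot, y to its left, z up, the work surface at z = 0. Lengths are in m, angles in rad, forces in N, time in s.
With the tool pointing down it reaches from about 0.375 to 0.975 m from the base axis. Payload 3.8 kg.
Tool frame: the origin (TCP) lies midway between the tips of the shut fingers; the grasp point (between the pads) lies 19 mm behind it; z points along the fingers, y is the line along which they close (so a half turn about z gives the same grasp; the last joint's range is limited). The gripper opens to 85 mm and grips with 20 to 120 N. Pads are 22 mm wide; open, the fingers measure 114 mm over their backs; the gripper's body (76 mm by 85 mm) begins 54 mm behind the grasp point. The pads swing forward as they close: fully open they stand 13 mm farther back than shut.
Start: joints at [-1.346, 0.264, 1.604, -0, 1.274, -0.037], TCP at [0.175, -0.652, 0.231] pointing down, gripper open.
Joint ranges: [-2.63, 2.63], [-0.94, 2.18], [0.31, 2.57], [-1.31, 4.45], [0, 2.66], [-2.55, 2.55]. Speed limits (rad/s): [2.57, 2.57, 3.14, 3.14, 3.14, 3.14].

INTERFACE

Orientations are given as a rotation vector (axis times angle).
In Python, from workcell import bot gives the robot as it stands.
- The arm moves only by the tool step_arm, never from a script. Its argument "motion" is a list of rows, each a list of 5 numbers: the finger opening in cm, from 0 to 8.54, then the shift along the tool's x, y, z in cm, then the turn about the tool's z in degrees. In form: [[claw, dx, dy, dz, twist], ...]. A call has 1 to 20 rows; each row is the pose to reach, as a shift and turn from the pose commanded when the call began, along the tool's axes at that moment; what a row does not reach only later rows make up. A row lasts 1/10 s, in which the tool goes at most 50 mm and 8.59 degrees, less where a joint would pass 70% of its speed; a pose out of reach is approached as far as the arm can. A call with a gripper value outside its range is refused whole. The fingers move at their own pace and stop on an object; "force" is the grip in N (left out, the last holds). Time passes only in rows, so rows that repeat a pose let the fingers close. It gives the time, the measured TCP pose, the force, the opening and the grip force at its end, in the units of the state.
- bot.read_state(): the state, without advancing time (a new reading comes with each control period).
- bot.read_camera(name): name is "scene" or "top" or "wrist"; returns (picture, depth): 480x640x3 uint8, red, green, blue; 480x640 float32, m along the optical axis (not along the pixel's ray), 0 where there is no reading.
- bot.calibration(name): a dict with "mtx" (3x3 intrinsics, pixels), "origin" and "orientation" of the camera in the world; the wrist camera has in their place "T_tool_cam" (4x4, takes a point from camera to tool coordinates, whose origin is the TCP and whose axes are the flange's). Camera axes: x right, y up, looking along -z (the intrinsics and any distortion apply to the point x, -y, -z); pixel columns grow to the right and rows downward; lengths in m; the calibration is good to about 2 mm. A picture is of the moment at which its call begins: read the wrist's pose just before it. calibration takes no time and is no camera call.
- bot.finish_job(): hands the job in; it is judged then, once.
The state is a dict: "time": time; "q": joint angles; "joint_vel": joint speeds; "joint_torque": joint torques, N m; "tool_pos": TCP position; "tcp_rot": TCP orientation; "wrist_force": force on the tool from outside, world axes, zero at the start; "torque": the same for the moment, N m; "width": opening from 0.0 (shut) to 1.0 (fully open); "grip_force": force on a finger pad.
Only numpy, scipy, OpenCV 4.12 (cv2) and the standard library are available. Lean on these libraries where they do the work, as an engineer would, in place of code of your own. Each camera call takes 0.05 s, during which the arm holds its last target. There are 200 camera calls.

## Working session

There is one attempt and no reset: what is moved stays moved. The work goes in short steps, Python scripts to look and compute and a tool call to move; the robot and the scene stay as the last step left them, time stands still between calls to the robot, and variables do not carry over. Pictures are saved under pics/ and viewed, at most 10 in all, crops included, and the job is handed in when it is done.

Besides the shell and the picture viewer there is one more tool, called as name([rows], argument=value, ...), one row to a line, values as JSON. step_arm: Moves the arm, as the interface text tells. Its arguments: {"type":"object","properties":{"motion":{"type":"array","items":{"type":"array","items":{"type":"number"}}},"force":{"type":"number"}},"required":["motion"]}

```bash
mkdir -p pics; cat > h.py <<'E'
import numpy as np, cv2
from scipy.spatial.transform import Rotation as R
from workcell import bot
def cam(name):
    c=bot.calibration(name); s=bot.read_state()
    if 'T_tool_cam' in c:
        T=np.eye(4);T[:3,:3]=R.from_rotvec(s['tcp_rot']).as_matrix();T[:3,3]=s['tool_pos'];T=T@np.array(c['T_tool_cam'])
    else:
        o=np.array(c['orientation']);T=np.eye(4)
        T[:3,:3]=o if o.shape==(3,3) else R.from_rotvec(o).as_matrix();T[:3,3]=c['origin']
    return np.array(c['mtx']),T,c
def shot(name,fn):
    K,T,c=cam(name); p,d=bot.read_camera(name)
    np.savez('pics/'+fn+'.npz',p=p,d=d,K=K,T=T); cv2.imwrite('pics/'+fn+'.png',p[:,:,::-1]); return p,d,K,T
def load(fn):
    z=np.load('pics/'+fn+'.npz'); return z['p'],z['d'],z['K'],z['T']
def ray(K,T,u,v):
    u=np.asarray(u,float);v=np.asarray(v,float)
    r=np.stack([(u-K[0,2])/K[0,0],-(v-K[1,2])/K[1,1],-np.ones_like(u)],-1); return r@T[:3,:3].T
def onz(K,T,u,v,z):
    r=ray(K,T,u,v); return T[:3,3]+r*((z-T[2,3])/r[...,2])[...,None]
def cloud(d,K,T):
    v,u=np.mgrid[:d.shape[0],:d.shape[1]]; P=T[:3,3]+ray(K,T,u,v)*d[...,None]; P[d<=0]=np.nan; return P
E
python3 - <<'E'
from h import *
for n in ('top','scene'):
    c=bot.calibration(n);print(n,c); shot(n,n+'0')
print(bot.calibration('wrist')); print(bot.read_state())
a=cv2.imread('pics/top0.png')
E
```

```text
top {'mtx': array([[572.28105968,   0.        , 328.66180102],
       [  0.        , 572.28105968, 239.44252907],
       [  0.        ,   0.        ,   1.        ]]), 'origin': array([ 0.43423417, -0.08340448,  1.28043759]), 'orientation': array([ 0.04426327, -0.08736426, -1.56988473])}
scene {'mtx': array([[475.84782913,   0.        , 310.8207518 ],
       [  0.        , 475.84782913, 241.53165771],
       [  0.        ,   0.        ,   1.        ]]), 'origin': array([ 1.27548093, -0.57359876,  0.63952506]), 'orientation': array([0.93236761, 0.50984461, 0.86423502])}
{'mtx': array([[338.3807539 ,   0.        , 320.10785715],
       [  0.        , 338.3807539 , 245.41455963],
       [  0.        ,   0.        ,   1.        ]]), 'T_tool_cam': array([[-7.70175515e-04,  9.62657947e-01,  2.70719566e-01,
         6.80840403e-02],
       [ 9.99999701e-01,  7.20932089e-04,  2.81340137e-04,
        -2.14662184e-04],
       [ 7.56638962e-05,  2.70719702e-01, -9.62658214e-01,
        -1.41992434e-01],
       [ 0.00000000e+00,  0.00000000e+00,  0.00000000e+00,
         1.00000000e+00]])}
{'time': 0.1, 'q': array([-1.34587546e+00,  2.64715370e-01,  1.60524808e+00,  3.94377829e-05,
        1.27369333e+00, -3.69261482e-02]), 'joint_vel': array([-0.00146985, -0.00134476, -0.00295011, -0.00103885,  0.00160539,
       -0.00095034]), 'joint_torque': array([ 9.98639916e-04, -5.16705215e+01, -3.68590629e+01, -5.75438833e-06,
        6.31584349e-03,  2.21569383e-05]), 'tool_pos': array([ 0.17457992, -0.65134714,  0.23005546]), 'tcp_rot': array([-3.11266756e+00, -4.09847525e-01,  2.45205656e-04]), 'wrist_force': array([0.34015331, 0.30099544, 0.63383165]), 'torque': array([ 0.02645509, -0.02185668,  0.02601467]), 'grip_force': 0.0, 'width': 0.9995212034613264}
```

View pics/top0.png

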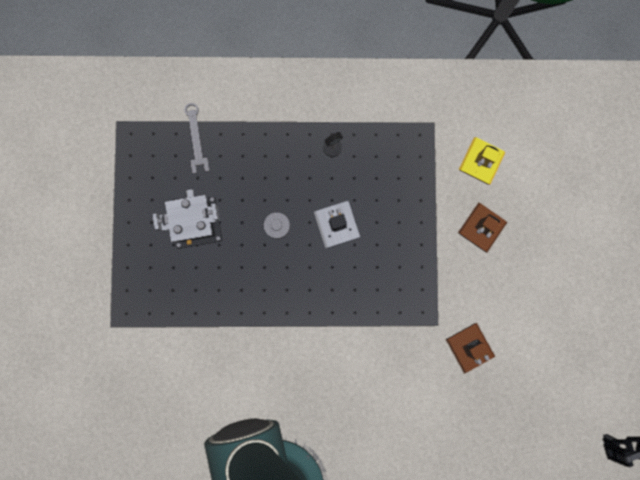

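View pics/scene0.png

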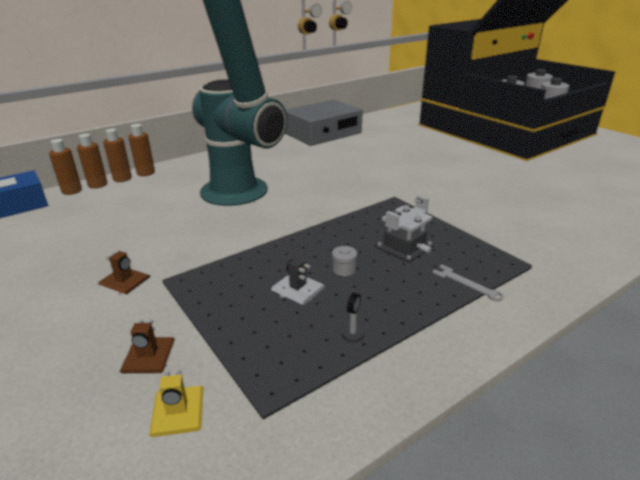

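The top view shows the silver plate at about (337,224) with its knobs toward image up, the base at (190,217) with the single ball up at (185,203) and the pair at (178,229) and (201,226). The jar is at (276,225), the lens at (333,145) and the wrench at (197,140).

```bash
python3 - <<'E'
from h import *
p,d,K,T=load('top0'); P=cloud(d,K,T)
hsv=cv2.cvtColor(p,cv2.COLOR_RGB2HSV)
def blob(u0,u1,v0,v1,zlo,zhi,vmin,name):
    m=np.zeros(d.shape,bool); m[v0:v1,u0:u1]=1
    z=P[...,2]; m&=(z>zlo)&(z<zhi)&(hsv[...,2]>vmin)
    vv,uu=np.nonzero(m); Z=np.nanmedian(z[m]); Q=onz(K,T,uu,vv,Z)[:,:2]
    r=cv2.minAreaRect((Q*1000).astype(np.float32)); print(name,m.sum(),'z',Z.round(4),'mean',Q.mean(0).round(4),'rect',np.round(r[0],1),np.round(r[1],1),round(r[2],1))
blob(305,370,192,258,.008,.03,110,'slab')
blob(305,370,192,258,.06,.1,0,'block')
blob(262,292,210,240,.04,.08,60,'jar')
blob(320,346,128,160,.03,.2,0,'lens')
blob(145,228,185,255,.05,.15,110,'head')
z=P[185:255,145:228,2]; h,e=np.histogram(z[np.isfinite(z)],bins=np.arange(-.01,.16,.005)); print(list(zip(e.round(3),h)))
for n,(u,v) in dict(single=(185,203),pl=(178,229),pr=(201,226)).items(): print(n,P[v,u],)
print('plane',[P[v,u].round(3) for u,v in [(240,200),(380,280),(300,300)]])
cv2.imwrite('pics/c1.png',cv2.resize(p[170:265,130:380,::-1],None,fx=3.2,fy=3.2,interpolation=cv2.INTER_CUBIC))
E
```

```text
slab 787 z 0.0274 mean [ 0.5724 -0.1354] rect [ 574.1 -135.2] [86.8 81.7] 18.1
block 288 z 0.0892 mean [ 0.5735 -0.1343] rect [ 575.9 -133.5] [45.4 33.2] 18.3
jar 528 z 0.0623 mean [ 0.5672 -0.0049] rect [566.4  -5.5] [53.7 53.3] 0.3
lens 173 z 0.1009 mean [ 0.7442 -0.1252] rect [ 745.1 -126.3] [25.4 37.7] 45.7
head 1889 z 0.0994 mean [0.5778 0.1763] rect [577.  180.3] [ 84.1 130.9] 10.2
[(np.float64(-0.01), np.int64(0)), (np.float64(-0.005), np.int64(0)), (np.float64(0.0), np.int64(29)), (np.float64(0.005), np.int64(1070)), (np.float64(0.01), np.int64(1821)), (np.float64(0.015), np.int64(343)), (np.float64(0.02), np.int64(231)), (np.float64(0.025), np.int64(51)), (np.float64(0.03), np.int64(17)), (np.float64(0.035), np.int64(49)), (np.float64(0.04), np.int64(47)), (np.float64(0.045), np.int64(21)), (np.float64(0.05), np.int64(19)), (np.float64(0.055), np.int64(14)), (np.float64(0.06), np.int64(4)), (np.float64(0.065), np.int64(0)), (np.float64(0.07), np.int64(0)), (np.float64(0.075), np.int64(0)), (np.float64(0.08), np.int64(0)), (np.float64(0.085), np.int64(7)), (np.float64(0.09), np.int64(76)), (np.float64(0.095), np.int64(1034)), (np.float64(0.1), np.int64(498)), (np.float64(0.105), np.int64(87)), (np.float64(0.11), np.int64(74)), (np.float64(0.115), np.int64(14)), (np.float64(0.12), np.int64(56)), (np.float64(0.125), np.int64(169)), (np.float64(0.13), np.int64(55)), (np.float64(0.135), np.int64(1)), (np.float64(0.14), np.int64(0)), (np.float64(0.145), np.int64(0)), (np.float64(0.15), np.int64(0))]
single [0.60651623 0.1777802  0.11501232]
pl [0.55360995 0.19192105 0.11056949]
pr [0.55947356 0.14469625 0.11398211]
plane [array([0.628, 0.079, 0.016]), array([ 0.451, -0.232,  0.012]), array([ 0.407, -0.055,  0.009])]
```

View pics/c1.png

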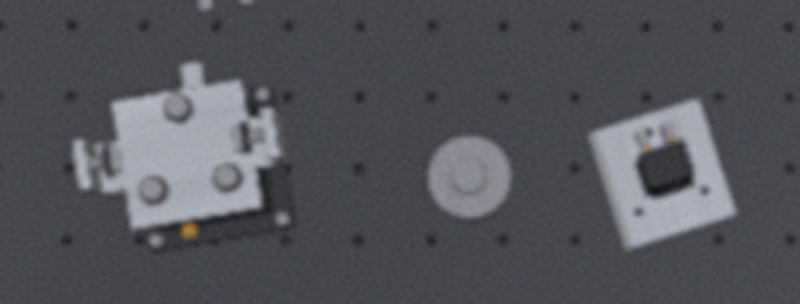

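step_arm([
  [8.5, 51.8, -39.6, 3, -3],
  [8.5, 51.8, -39.6, 3, -3],
  [8.5, 51.8, -39.6, 3, -3],
  [8.5, 51.8, -39.6, 3, -3],
  [8.5, 51.8, -39.6, 3, -3],
  [8.5, 51.8, -39.6, 3, -3],
  [8.5, 51.8, -39.6, 3, -3],
  [8.5, 51.8, -39.6, 3, -3],
  [8.5, 51.8, -39.6, 3, -3],
  [8.5, 51.8, -39.6, 3, -3],
  [8.5, 51.8, -39.6, 3, -3],
  [8.5, 51.8, -39.6, 3, -3],
  [8.5, 51.8, -39.6, 3, -3],
  [8.5, 51.8, -39.6, 3, -3],
  [8.5, 51.8, -39.6, 3, -3],
  [8.5, 51.8, -39.6, 3, -3],
])

```text
time: 1.7
tool_pos: [0.5718, -0.136, 0.2008]
tcp_rot: [3.103, 0.491, -0.002]
wrist_force: [-0.6, 0.2, 0.5]
width: 0.992
grip_force: 0.0
```

```bash
python3 - <<'E'
from h import *
p,d,K,T=shot('wrist','w1'); s=bot.read_state(); print(s['tool_pos'],s['tcp_rot'],s['joint_vel'].round(3))
P=cloud(d,K,T); z=P[...,2]; h,e=np.histogram(z[np.isfinite(z)],bins=np.arange(-.01,.12,.004)); print(list(zip(e.round(3).tolist(),h.tolist())))
E
```

```text
[ 0.57166957 -0.13647397  0.20100385] [ 3.10305207e+00  4.89622839e-01 -1.49420918e-03] [-0.012 -0.006 -0.001  0.002 -0.001  0.001]
[(-0.01, 0), (-0.006, 614), (-0.002, 29086), (0.002, 37), (0.006, 4928), (0.01, 180015), (0.014, 3513), (0.018, 4150), (0.022, 1711), (0.026, 4789), (0.03, 1320), (0.034, 594), (0.038, 623), (0.042, 595), (0.046, 594), (0.05, 592), (0.054, 413), (0.058, 1785), (0.062, 1305), (0.066, 727), (0.07, 284), (0.074, 107), (0.078, 113), (0.082, 347), (0.086, 296), (0.09, 1205), (0.094, 0), (0.098, 0), (0.102, 0), (0.106, 0), (0.11, 0), (0.114, 0)]
```

View pics/w1.png

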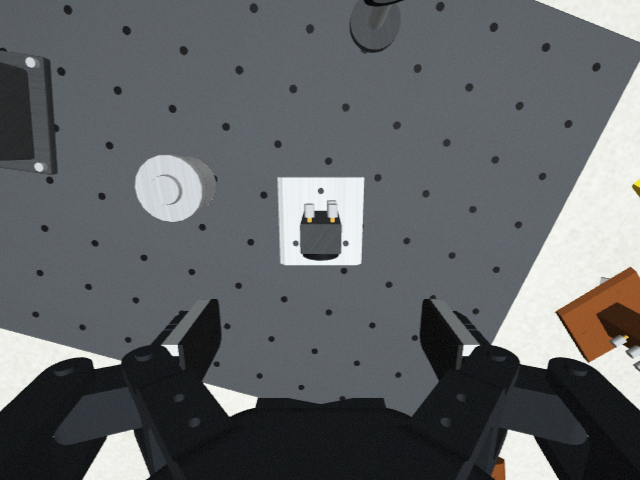

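The wrist view shows the plate upright and nearly square to the tool. The slab spans columns 278–364 and rows 178–265, and the block top is near (321,237). The jar is at (170,188), and the base's corner is on the left.

```bash
python3 - <<'E'
from h import *
p,d,K,T=load('w1'); P=cloud(d,K,T); z=P[...,2]
s=bot.read_state(); Rt=R.from_rotvec(s['tcp_rot']).as_matrix(); t=s['tool_pos']
sub=np.zeros(d.shape,bool); sub[160:285,255:390]=1
def rect(m,Z,n):
    vv,uu=np.nonzero(m); Q=onz(K,T,uu,vv,Z); L=(Q-t)@Rt*1000
    r=cv2.minAreaRect(L[:,:2].astype(np.float32)); print(n,m.sum(),'tool mm',np.round(r[0],1),np.round(r[1],1),round(r[2],1),'med',np.median(L,0).round(1))
g=p.max(2)
m=sub&(g>150); m=cv2.morphologyEx(m.astype(np.uint8),cv2.MORPH_CLOSE,np.ones((45,45)))>0
rect(m&sub,.030,'slab')
m=sub&(z>.0875)&(z<.095); rect(m,.092,'block top')
print(np.degrees(np.arctan2(Rt[1,0],Rt[0,0])), Rt[:,2])
E
```

```text
slab 7457 tool mm [ 2.7 -0.5] [79.5 84.5] 90.0 med [  5.1  -0.8 171. ]
block top 1343 tool mm [ 7.5 -0.5] [31.4 43.2] 89.0 med [ 2.90e+00 -1.00e-01  1.09e+02]
17.933263905486918 [-9.16356937e-04 -2.95971435e-04 -9.99999536e-01]
```

step_arm([
  [8.5, 0.28, -0.04, 3, 0],
  [8.5, 0.28, -0.04, 6, 0],
  [8.5, 0.28, -0.04, 9, 0],
  [8.5, 0.28, -0.04, 12, 0],
  [8.5, 0.28, -0.04, 14, 0],
  [8.5, 0.28, -0.04, 15, 0],
  [8.5, 0.28, -0.04, 15, 0],
  [5, 0.28, -0.04, 15, 0],
  [4, 0.28, -0.04, 15, 0],
  [3.5, 0.28, -0.04, 15, 0],
  [3, 0.28, -0.04, 15, 0],
  [2.5, 0.28, -0.04, 15, 0],
  [2, 0.28, -0.04, 15, 0],
  [2, 0.28, -0.04, 15, 0],
  [2, 0.28, -0.04, 15, 0],
], force=70)

```text
time: 3.25
tool_pos: [0.5761, -0.1344, 0.0527]
tcp_rot: [3.102, 0.492, 0.003]
wrist_force: [-0.8, 0.0, 5.7]
width: 0.367
grip_force: 68.7
```

step_arm([
  [2, 0, 0, -0.5, 0],
  [2, 0, 0, -2, 0],
  [2, 0, 0, -4.5, 0],
  [2, 0, 0, -7.5, 0],
  [2, 0, 0, -11, 0],
  [2, 0, 0, -14.5, 0],
  [2, 0.1, -1, -17.5, 1],
  [2, 0.1, -3, -19.5, 2],
  [2, 0.2, -6, -20, 3],
  [2, 0.3, -9.5, -20, 4],
  [2, 0.4, -13, -20, 5],
  [2, 0.4, -16.5, -20, 6],
  [2, 0.4, -20, -20, 7],
  [2, 0.4, -23.5, -20, 7.4],
  [2, 0.4, -26.5, -20, 7.4],
  [2, 0.4, -28.8, -20, 7.4],
  [2, 0.4, -30, -20, 7.4],
  [2, 0.4, -30.4, -20, 7.4],
  [2, 0.4, -30.4, -20, 7.4],
  [2, 0.4, -30.4, -20, 7.4],
], force=70)

```text
time: 5.25
tool_pos: [0.4852, 0.1553, 0.2512]
tcp_rot: [3.128, 0.289, -0.0]
wrist_force: [-0.6, -0.3, -4.9]
width: 0.366
grip_force: 70.2
```

```bash
python3 - <<'E'
from h import *
p,d,K,T=shot('wrist','w2'); s=bot.read_state(); print(s['tool_pos'],s['tcp_rot'],s['joint_vel'].round(3),s['wrist_force'],s['torque'],s['width'],s['grip_force'])
E
```

```text
[0.48526692 0.15519089 0.25123784] [ 3.12772175e+00  2.88408938e-01 -1.35303367e-04] [-0.001  0.003 -0.     0.004 -0.001  0.001] [-1.23593147  0.26412225 -3.99942652] [ 0.0324749  -0.02112166 -0.00392052] 0.361196821741463 70.19542694091797
```

View pics/w2.png

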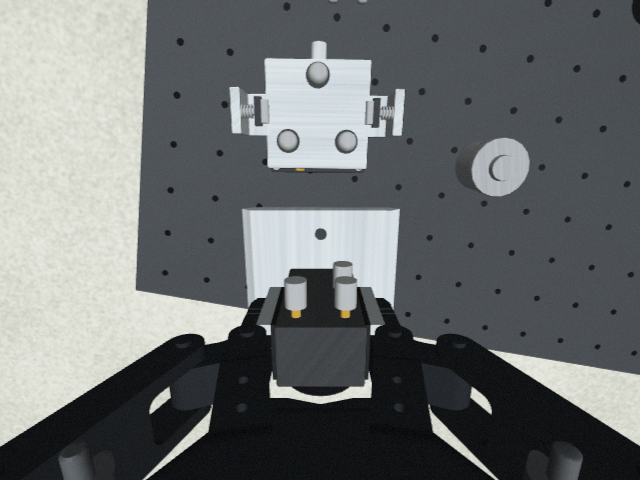

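The wrist view shows the head centred near (318,113). Its balls are at (318,75), (288,141) and (346,141), with the catches at columns 230–265 and 370–405. The held plate's front edge is at row 209, columns 243–400.

```bash
python3 - <<'E'
from h import *
p,d,K,T=load('w2'); P=cloud(d,K,T)
s=bot.read_state(); Rt=R.from_rotvec(s['tcp_rot']).as_matrix(); t=s['tool_pos']
z=P[...,2]; w=z[85:130,285:350]; zh=np.nanmedian(w); print('head top',zh, 'board',np.nanmedian(z[150:250,180:230]), np.nanmedian(z[200:280,430:600]))
g=cv2.cvtColor(p,cv2.COLOR_RGB2GRAY); sc=4
roi=cv2.resize(g[50:180,255:380],None,fx=sc,fy=sc,interpolation=cv2.INTER_CUBIC)
c=cv2.HoughCircles(cv2.GaussianBlur(roi,(9,9),0),cv2.HOUGH_GRADIENT,1,120,param1=80,param2=15,minRadius=38,maxRadius=60)
zc=zh+.0057; L=[]
for x,y,r in c[0][:5]:
    u,v=(x+.5)/sc-.5+255,(y+.5)/sc-.5+50; q=(onz(K,T,u,v,zc)-t)@Rt*1000; L.append(q); print(u.round(1),v.round(1),(r/sc).round(1),q.round(1))
# head-top region
m=np.zeros(d.shape,bool); m[50:175,262:374]=1; m&=(abs(z-zh)<.004)&(g>120)
for nm,row in [('head',None)]:
    vv,uu=np.nonzero(m); q=(onz(K,T,uu,vv,zh)-t)@Rt*1000
    r=cv2.minAreaRect(q[:,:2].astype(np.float32)); print('head rect',r, 'pct',np.percentile(q[:,:2],[1,50,99],axis=0).round(1))
# held plate: slab in tool frame
Q=(P-t)@Rt*1000
m=np.zeros(d.shape,bool); m[195:262,225:420]=1; m&=(g>150)&(Q[...,2]>5)&(Q[...,2]<60)
print('slab tool z med',np.nanmedian(Q[215:260,300:345,2]))
vv,uu=np.nonzero(m)
for row in (215,230,245,260):
    xs=uu[vv==row]; e=np.array([xs.min(),xs.max()]); zt=t[2]-.021
    print(row,e,((onz(K,T,e,np.array([row,row]),zt)-t)@Rt*1000).round(1).tolist())
for col in (255,285,320,355,388):
    ys=vv[uu==col]; print(col,ys.min(),((onz(K,T,col,ys.min(),t[2]-.021)-t)@Rt*1000).round(1))
E
```

```text
head top 0.09918837796570473 board 0.011438406734968265 0.011443203169481997
346.5 141.5 12.1 [ 74.9  21.2 146.4]
287.2 140.5 12.0 [ 75.7 -27.  146.3]
319.8 74.2 14.4 [124.7  -0.6 146.3]
head rect ((95.32466125488281, -2.226551055908203), (83.40760803222656, 91.80972290039062), 0.7438603639602661) pct [[ 54.4 -44.2]
 [ 98.7  -2.8]
 [136.7  39.1]]
slab tool z med 23.51072583637506
215 [243 399] [[37.6, -37.9, 21.0], [37.6, 38.2, 21.0]]
230 [244 398] [[30.1, -37.9, 21.0], [30.1, 38.2, 21.0]]
245 [245 397] [[22.4, -37.9, 21.0], [22.4, 38.1, 21.0]]
260 [246 396] [[14.5, -37.9, 21.0], [14.5, 38.1, 21.0]]
255 210 [ 40.1 -32.   21. ]
285 210 [ 40.1 -17.4  21. ]
320 210 [40.1 -0.4 21. ]
355 210 [40.1 16.6 21. ]
388 211 [39.6 32.7 21. ]
```

step_arm([
  [2, 1, -0.1, 0, 0.3],
  [2, 3, -0.1, 0, 0.7],
  [2, 5.5, -0.2, 0, 0.7],
  [2, 7.8, -0.26, 0, 0.7],
  [2, 9.2, -0.26, 0, 0.7],
  [2, 9.72, -0.26, 1, 0.7],
  [2, 9.72, -0.26, 2.5, 0.7],
  [2, 9.72, -0.26, 4.5, 0.7],
  [2, 9.72, -0.26, 6, 0.7],
  [2, 9.72, -0.26, 7, 0.7],
  [2, 9.72, -0.26, 7.5, 0.7],
  [2, 9.72, -0.26, 7.5, 0.7],
  [2, 9.72, -0.26, 7.5, 0.7],
  [2, 9.72, -0.26, 7.5, 0.7],
], force=80)

```text
time: 6.7
tool_pos: [0.5808, 0.1769, 0.1776]
tcp_rot: [-3.129, -0.271, -0.003]
wrist_force: [0.2, 0.4, -4.5]
width: 0.362
grip_force: 79.8
```

```bash
python3 - <<'E'
from h import *
p,d,K,T=shot('wrist','w3'); s=bot.read_state(); print(s['tool_pos'],s['tcp_rot'],s['joint_vel'].round(3),s['wrist_force'],s['torque'],s['width'],s['grip_force'])
print(np.degrees(2*np.arctan2(s['tcp_rot'][1],s['tcp_rot'][0])))
cv2.imwrite('pics/c3.png',cv2.resize(p[130:400,180:470,::-1],None,fx=2,fy=2))
E
```

```text
[0.5808004  0.17683894 0.17753608] [-3.12952948 -0.27119756 -0.00335542] [0.002 0.002 0.002 0.    0.    0.001] [-0.48947323  0.22973959 -5.06183697] [ 0.00049414 -0.00156561  0.00875846] 0.36400471971337844 79.81854557991028
-350.0945145109267
```

View pics/c3.png

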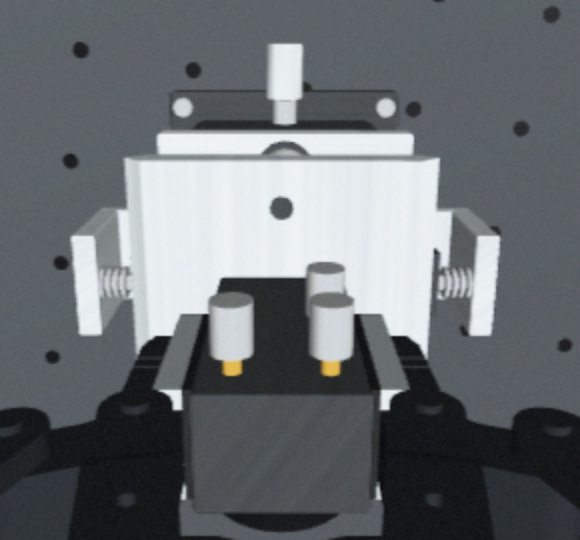

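The crop shows the plate over the head, parallel to it, about 0.8 mm left of the axis and 1 mm too far forward. I'll correct that and lower it to just above the rollers.

step_arm([
  [2, -0.05, 0.05, 0.2, 0],
  [2, -0.1, 0.09, 0.5, 0],
  [2, -0.1, 0.09, 0.9, 0],
  [2, -0.1, 0.09, 1.1, 0],
  [2, -0.1, 0.09, 1.2, 0],
  [2, -0.1, 0.09, 1.3, 0],
  [2, -0.1, 0.09, 1.3, 0],
  [2, -0.1, 0.09, 1.3, 0],
])

```text
time: 7.55
tool_pos: [0.5793, 0.1756, 0.1634]
tcp_rot: [-3.13, -0.271, -0.0]
wrist_force: [-0.9, 0.6, -5.7]
width: 0.364
grip_force: 79.8
```

step_arm([
  [2, 0, 0, 0.1, 0],
  [2, 0, 0, 0.2, 0],
  [2, 0, 0, 0.3, 0],
  [2, 0, 0, 0.3, 0],
  [2, 0, 0, 0.3, 0],
])

```text
time: 8.05
tool_pos: [0.5791, 0.1755, 0.1602]
tcp_rot: [3.13, 0.271, -0.0]
wrist_force: [0.7, -0.3, -5.2]
width: 0.366
grip_force: 79.8
```

step_arm([
  [2, 0, 0, 0.1, 0],
  [2, 0, 0, 0.15, 0],
  [2, 0, 0, 0.15, 0],
])

```text
time: 8.35
tool_pos: [0.5794, 0.1754, 0.1592]
tcp_rot: [3.13, 0.271, 0.001]
wrist_force: [-0.7, -1.1, -2.5]
width: 0.363
grip_force: 80.1
```

step_arm([
  [2, 0, 0, 0.1, 0],
  [2, 0, 0, 0.15, 0],
  [2, 0, 0, 0.15, 0],
])

```text
time: 8.65
tool_pos: [0.5798, 0.1757, 0.1588]
tcp_rot: [-3.13, -0.271, -0.003]
wrist_force: [-2.3, -0.7, 4.8]
width: 0.364
grip_force: 80.9
```

step_arm([
  [2, 0, 0, 0.05, 0],
  [2, 0, 0, 0.1, 0],
  [2, 0, 0, 0.1, 0],
])

```text
time: 8.95
tool_pos: [0.5802, 0.1759, 0.1583]
tcp_rot: [-3.129, -0.271, -0.004]
wrist_force: [-3.2, -0.7, 6.9]
width: 0.36
grip_force: 81.2
```

step_arm([
  [2, 0, 0, 0.05, 0],
  [2, 0, 0, 0.1, 0],
  [2, 0, 0, 0.1, 0],
])

```text
time: 9.25
tool_pos: [0.5805, 0.176, 0.1578]
tcp_rot: [-3.129, -0.271, -0.005]
wrist_force: [-2.8, -0.8, 8.9]
width: 0.37
grip_force: 81.4
```

step_arm([
  [2, -0.05, 0, 0.05, 0],
  [2, -0.1, 0, 0.1, 0],
  [2, -0.1, 0, 0.1, 0],
])

```text
time: 9.55
tool_pos: [0.5804, 0.1761, 0.1576]
tcp_rot: [-3.129, -0.271, -0.009]
wrist_force: [-2.0, 0.2, 9.8]
width: 0.367
grip_force: 81.7
```

```bash
python3 - <<'E'
from h import *
for i in range(1):
    s=bot.read_state(); print(s['tool_pos'],s['wrist_force'],s['torque'])
E
```

```text
[0.58040571 0.17608225 0.15757588] [-2.03739858  0.15179877  9.80691674] [-0.15829106  0.36469425  0.06307633]
```

step_arm([
  [2, 0, 0, 0.05, 0],
  [2, 0, 0, 0.1, 0],
  [2, 0, 0, 0.1, 0],
])

```text
time: 9.85
tool_pos: [0.5806, 0.1761, 0.157]
tcp_rot: [-3.129, -0.271, -0.01]
wrist_force: [-2.4, -1.9, 11.1]
width: 0.366
grip_force: 81.8
```

```bash
python3 - <<'E'
from h import *
s=bot.read_state(); print(s['tool_pos'],s['wrist_force'],s['torque'],s['tcp_rot'],R.from_rotvec(s['tcp_rot']).as_matrix()[:,2])
p,d,K,T=shot('scene','s2'); cv2.imwrite('pics/c4.png',cv2.resize(p[150:280,330:470,::-1],None,fx=4,fy=4,interpolation=cv2.INTER_CUBIC))
E
```

```text
[0.58063238 0.17612764 0.15699307] [-2.44323827 -1.94387165 11.09694851] [-0.1233264   0.43935994 -0.02434955] [-3.12868194 -0.27099351 -0.00966953] [ 0.00603316  0.00170857 -0.99998034]
```

View pics/c4.png

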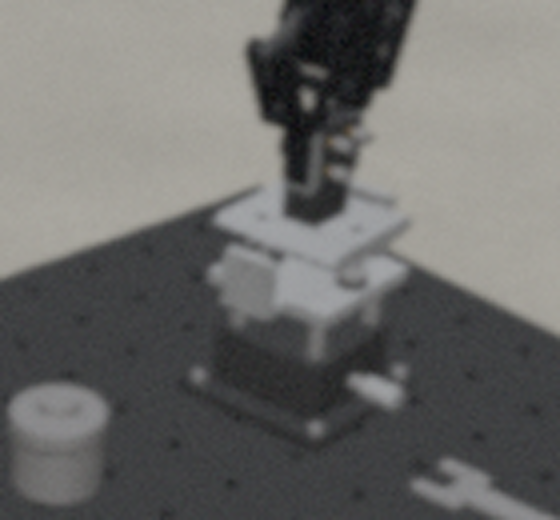

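The crop shows the plate level over the head, its noses between the catches and nothing else touching. The push is rising as the spring rates predict, so I'll keep going in small steps.

step_arm([
  [2, -0.05, 0, 0.05, 0],
  [2, -0.05, 0, 0.1, 0],
  [2, -0.05, 0, 0.1, 0],
])

```text
time: 10.2
tool_pos: [0.5807, 0.1762, 0.1566]
tcp_rot: [-3.128, -0.271, -0.012]
wrist_force: [-1.5, -0.5, 12.8]
width: 0.366
grip_force: 81.9
```

step_arm([
  [2, 0, 0, 0.05, 0],
  [2, 0, 0, 0.1, 0],
  [2, 0, 0, 0.1, 0],
])

```text
time: 10.5
tool_pos: [0.5802, 0.176, 0.1533]
tcp_rot: [-3.129, -0.271, -0.01]
wrist_force: [3.1, 0.6, -3.7]
width: 0.364
grip_force: 80.4
```

step_arm([
  [2, 0.05, 0, 0.04, 0],
  [2, 0.1, 0, 0.08, 0],
  [2, 0.15, 0, 0.1, 0],
  [2, 0.15, 0, 0.1, 0],
])

```text
time: 10.9
tool_pos: [0.5796, 0.1757, 0.1501]
tcp_rot: [-3.13, -0.271, -0.001]
wrist_force: [3.9, 0.2, -1.3]
width: 0.367
grip_force: 80.7
```

step_arm([
  [2, 0, 0, 0.05, 0],
  [2, 0, 0, 0.1, 0],
  [2, 0, 0, 0.1, 0],
])

```text
time: 11.2
tool_pos: [0.5799, 0.1757, 0.1498]
tcp_rot: [-3.13, -0.271, -0.003]
wrist_force: [4.8, 0.7, 0.8]
width: 0.367
grip_force: 80.7
```

step_arm([
  [2, 0.04, 0, 0, 0],
  [2, 0.08, 0, 0.03, 0],
  [2, 0.1, 0, 0.05, 0],
  [2, 0.1, 0, 0.05, 0],
])

```text
time: 11.6
tool_pos: [0.5805, 0.1758, 0.1494]
tcp_rot: [-3.13, -0.271, -0.001]
wrist_force: [3.1, -0.5, 5.0]
width: 0.366
grip_force: 81.0
```

```bash
python3 - <<'E'
from h import *
s=bot.read_state(); print(s['tool_pos'],s['wrist_force'],s['torque'],s['tcp_rot'],R.from_rotvec(s['tcp_rot']).as_matrix()[:,2])
E
```

```text
[0.58046423 0.17576532 0.14938405] [ 3.06333377 -0.50907717  5.01405525] [-0.01249551 -0.45954957 -0.02271362] [-3.12980752e+00 -2.70914253e-01 -1.14495094e-03] [ 7.19155082e-04  1.44269194e-04 -9.99999731e-01]
```

step_arm([
  [2, 0.03, 0, 0.03, 0],
  [2, 0.06, 0, 0.06, 0],
  [2, 0.06, 0, 0.06, 0],
])

```text
time: 11.9
tool_pos: [0.5807, 0.1758, 0.1492]
tcp_rot: [3.13, 0.271, -0.0]
wrist_force: [-0.4, -1.4, 8.3]
width: 0.362
grip_force: 81.5
```

```bash
python3 - <<'E'
from h import *
s=bot.read_state(); print(s['tool_pos'],s['wrist_force'],s['torque'],s['tcp_rot'],R.from_rotvec(s['tcp_rot']).as_matrix()[:,2])
p,d,K,T=shot('wrist','w4')
cv2.imwrite('pics/c5.png',cv2.resize(p[130:400,180:470,::-1],None,fx=2,fy=2))
P=cloud(d,K,T)
# slab top heights at several pixels, head for reference
for v in range(205,262,8):
    print(v,[np.round(np.nanmedian(P[v-3:v+4,u-6:u+7,2])*1000,1) for u in (260,285,320,350,380)])
E
```

```text
[0.58069397 0.17578574 0.14921915] [-0.42319725 -1.37816342  8.29864746] [-0.12569624 -0.16076514 -0.05405121] [ 3.12985364e+00  2.70957463e-01 -8.95175662e-05] [-5.39950746e-05 -3.70480712e-05 -9.99999998e-01]
205 [np.float64(99.3), np.float64(99.2), np.float64(99.1), np.float64(99.2), np.float64(99.3)]
213 [np.float64(125.7), np.float64(125.7), np.float64(125.4), np.float64(125.6), np.float64(125.7)]
221 [np.float64(125.6), np.float64(125.6), np.float64(125.6), np.float64(125.8), np.float64(125.9)]
229 [np.float64(125.6), np.float64(125.7), np.float64(125.7), np.float64(125.7), np.float64(125.7)]
237 [np.float64(125.7), np.float64(125.6), np.float64(125.8), np.float64(125.7), np.float64(125.7)]
245 [np.float64(125.6), np.float64(125.6), np.float64(125.6), np.float64(125.7), np.float64(125.6)]
253 [np.float64(125.6), np.float64(125.6), np.float64(125.7), np.float64(125.8), np.float64(125.8)]
261 [np.float64(125.7), np.float64(125.6), np.float64(125.8), np.float64(126.2), np.float64(125.8)]
```

View pics/c5.png

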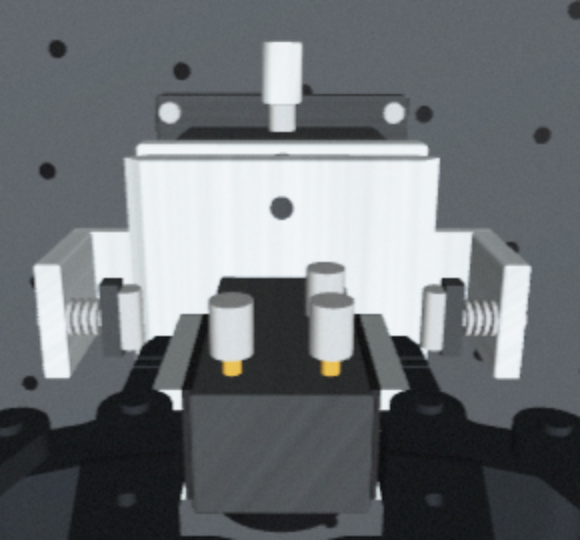

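The slab top is level at 26.5 mm above the head (27 expected), both rollers lie over the noses and the bearing moment is small, so the plate is home. I'll ease the push off, lower the grip force, then open.

step_arm([
  [2, 0, 0, -0.05, 0],
  [2, 0, 0, -0.1, 0],
  [2, 0, 0, -0.1, 0],
  [2, 0, 0, -0.1, 0],
], force=40)

```text
time: 12.35
tool_pos: [0.5806, 0.1758, 0.1492]
tcp_rot: [3.13, 0.271, -0.001]
wrist_force: [0.3, -0.4, 5.1]
width: 0.366
grip_force: 81.3
```

step_arm([
  [2, 0, 0, 0, 0],
  [2, 0, 0, 0, 0],
  [2, 0, 0, 0, 0],
], force=20)

```text
time: 12.65
tool_pos: [0.5806, 0.1758, 0.1492]
tcp_rot: [3.13, 0.271, -0.001]
wrist_force: [1.2, -0.5, 5.1]
width: 0.367
grip_force: 81.3
```

step_arm([
  [2, 0, 0, -0.05, 0],
  [2, 0, 0, -0.12, 0],
  [2, 0, 0, -0.12, 0],
  [3.2, 0, 0, -0.12, 0],
  [3.4, 0, 0, -0.12, 0],
  [3.8, 0, 0, -0.12, 0],
  [4.5, 0, 0, -0.12, 0],
  [6, 0, 0, -0.12, 0],
  [6, 0, 0, -0.12, 0],
  [6, 0, 0, -0.12, 0],
])

```text
time: 13.65
tool_pos: [0.5807, 0.1759, 0.1505]
tcp_rot: [-3.13, -0.271, 0.0]
wrist_force: [-0.7, -0.1, -0.0]
width: 0.705
grip_force: 0.0
```

step_arm([
  [6, 0, 0, -0.5, 0],
  [6, 0, 0, -2, 0],
  [6, 0, 0, -4, 0],
  [6, 0, 0, -7, 0],
  [6, 0, 0, -10, 0],
  [6, 0, 0, -12, 0],
  [6, 0, 0, -12.5, 0],
  [6, 0, 0, -12.5, 0],
  [6, 0, 0, -12.5, 0],
])

```text
time: 14.55
tool_pos: [0.5802, 0.1757, 0.2744]
tcp_rot: [3.13, 0.271, -0.002]
wrist_force: [-0.4, -0.6, 0.5]
width: 0.703
grip_force: 0.0
```

```bash
python3 - <<'E'
from h import *
p,d,K,T=shot('wrist','w5'); P=cloud(d,K,T); s=bot.read_state(); print(s['tool_pos'],s['wrist_force'])
z=P[...,2]; h,e=np.histogram(z[np.isfinite(z)],bins=np.arange(.09,.2,.002)); print([(round(a*1000),b) for a,b in zip(e.tolist(),h.tolist()) if b>50])
E
```

```text
[0.5798833  0.17558523 0.27374247] [-0.58671958  0.41933017  0.20292798]
[(96, 89), (98, 556), (100, 80), (120, 189), (122, 350), (124, 3240), (126, 2311), (128, 776), (130, 206), (178, 60), (180, 235), (182, 274), (184, 110), (186, 892), (188, 580)]
```

View pics/w5.png

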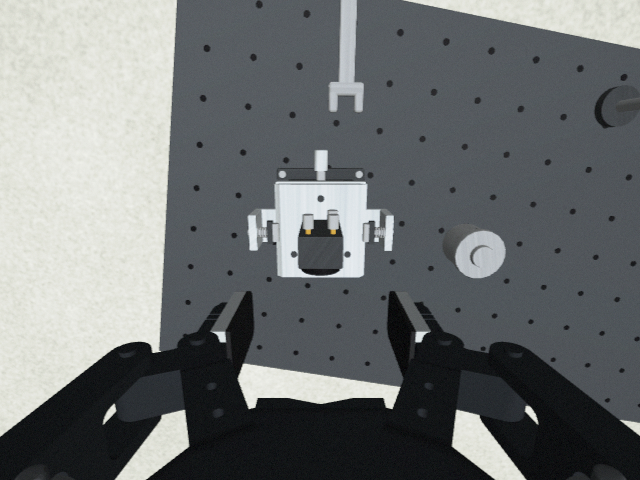

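The plate sits square on the head at (321,230), both rollers over its noses and the slab top about 126–127 mm up. The jar, wrench and lens are where they were, and the gripper is clear.

```bash
python3 -c "
from workcell import bot
print(bot.finish_job())"
```

```text
the job is handed in; nothing more can be done
None
```

The mirror plate is back on its three-ball base, past both catches and level at seat height by the last measurement. It was pressed with about 17–18 N at most and released at about 14 s; it dropped roughly 3 mm quickly as the noses passed the catches, and I lowered the last 4 mm slowly under hold. The jar, wrench and lens were not touched.

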